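# Stack the drained utensil trays

## Robot

A 6-joint arm with a two-finger parallel gripper is mounted at the origin on a cart in front of the work surface, level with it; the furniture and walls round the work are solid. World frame = base frame: x ahead of the robot, y to its left, z up, the work surface at z = 0. Lengths are in m, angles in rad, forces in N, time in s.
With the tool pointing down it reaches from about 0.35 to 0.725 m from the base axis. Payload 6 kg.
Tool frame: the origin (TCP) lies at the very end of the fingers, on their centre line; the grasp point (between the pads) lies 19 mm behind it; z points along the fingers, y is the line along which they close (so a half turn about z gives the same grasp; the last joint's range is limited). The gripper opens to 85 mm and grips with 20 to 120 N. Pads are 22 mm wide; open, the fingers measure 114 mm over their backs; the gripper's body (76 mm by 85 mm) begins 54 mm behind the grasp point. The pads swing forward as they close: fully open they stand 13 mm farther back than shut.
Start: joints at [-0.897, 0.04, 0.085, 0, -1.615, -0.334], TCP at [0.2, -0.566, 0.231] pointing down, gripper open.
Joint ranges: [-2.56, 2.56], [-1.29, 2.01], [-1.08, 1.49], [-3.29, 1.98], [-2.81, -0.18], [-2.99, 2.99]. Speed limits (rad/s): [2.57, 2.57, 3.01, 3.14, 3.14, 3.14].

## Interface

Orientations are given as [roll, pitch, yaw] about the fixed x, y, z axes, in that order (R = Rz(yaw) Ry(pitch) Rx(roll)).
In Python, from plant import ctrl gives the robot as it stands.
- The arm moves only by the shell command python3 shift.py 'ROWS'. ROWS is rows parted by semicolons, their numbers by spaces, 1 to 12 of them, each of 5 numbers: dx, dy, dz in m, then a turn about the tool's z in rad, then the opening from 0.0 (shut) to 1.0 (fully open); each row shifts and turns the commanded pose from where the row before left it, along the tool's axes as they then stand; what a row does not reach is not made up. A row lasts 1/8 s, in which the tool goes at most 0.0625 m and 0.188 rad, less where a joint would pass 70% of its speed; a pose out of reach is approached as far as the arm can. The fingers move at their own pace and stop on an object; the grip force is fixed at half the most. Time passes only in rows, so rows that do not move let the fingers close. It prints the time, the measured TCP pose, the force, the opening and the grip force at its end.
- ctrl.get_state(): the state, without advancing time (a new reading comes with each control period).
- ctrl.camera(name): name is "side" or "top"; returns a dict with "pixels" (400x640x3 uint8, red, green, blue), "fovy" (degrees; the focal length in pixels is half the picture's height over the tangent of half this angle, whatever the lens; pixels are square), "cx", "cy" (the principal point, pixels), "k1" (the pictures are not rectified: a ray, as slopes to the right and down, at radius r is drawn at 1 + k1 r^2 times it, then the intrinsics apply), "rvec" (rotation vector, rad) and "tvec" (3), from world to camera coordinates, as OpenCV has them. Camera axes: x right, y down, z forward; pixel columns grow to the right and rows downward; lengths in m; the calibration is good to about 2 mm. A picture is of the moment at which its call begins. There is no depth.
- ctrl.job_done(): hands the job in; it is judged then, once.
The state is a dict: "t": time; "joints": joint angles; "qd": joint speeds; "joint_torque": joint torques, N m; "tool_pos": TCP position; "tool_rot": TCP orientation; "wrist_force": force on the tool from outside, world axes, zero at the start; "torque": the same for the moment, N m; "grip_width": opening from 0.0 (shut) to 1.0 (fully open); "grip_force": force on a finger pad.
Only numpy, scipy, OpenCV 4.12 (cv2) and the standard library are available. Lean on these libraries where they do the work, as an engineer would, in place of code of your own. Each camera call takes 0.05 s, during which the arm holds its last target. There are 200 camera calls.

## Task

The washing-up is dry, so pack the two grey stacking trays together. Pull the wooden spatula up out of the well of the tray that has no handle, where it would stop the other tray from going on, and stand it handle down in the matching well of the tray with the carrying handle. Stack the handled tray on the other one, which stays where it is, lowering it gently until all four corner lugs have dropped fully home in the sockets and it sits level and flush; leave the things standing around undisturbed.

Things in the scene. Friction and masses are not known exactly. Their poses are not given: they have to be found in the camera images.
- tray: Lower tray: open grey plastic tray without a handle, loose, 0.6 kg, 140 (x) x 100 (y) x 72 mm (z). Origin: centre of its footprint. Stands on four round lugs 12 mm high at x = +-58.5, y = +-38.5; above them in the rim corners are square sockets 15 x 15 mm, 16 deep, open at the top. Floor at z = 16, walls 4 mm, low middle web (top z = 56), utensil well at the +x end. Two wooden pegs lie in it.
- tray_well (a point): Centre of the floor of the lower tray's utensil well, at (54, 0, 16) mm in the tray: a square upright pocket 24 x 24 mm inside, its walls up to z = 68 mm (52 mm deep). The spatula starts standing in it.
- tray_seat (a point): Point on the lower tray's axis, 60 mm above its origin: the caddy's origin is here when its four lugs are fully home (its floor then rests on the lower rim). Axes as the tray.
- caddy: Handled tray: the same grey moulding (140 x 100, rim z = 72, same lugs, floor, web, well), about 0.3 kg, loose, with a carrying handle over the middle. Origin: centre of its footprint at the lug tips. Lugs round, 12 mm across, with hemispherical ends and 1.5 mm play all round in the lower tray's sockets. It fits either way round (half a turn).
- caddy_grip (a point): Middle of the caddy's handle bar, 122 mm above the caddy's origin. The bar runs along the caddy's x: 64 mm long (x), 16 mm thick (y), 22 mm high (z = 111 to 133), on two posts 7 mm thick at x = +-24 mm. Grip it across y from above.
- caddy_well (a point): Centre of the floor of the caddy's utensil well, at (54, 0, 16) mm in the caddy, beyond the end of the handle bar: 24 x 24 mm inside, walls up to z = 68 mm (52 mm deep). A spatula let go in it leans up to 0.17 rad, which is fine.
- spatula: Short wooden spatula, 165 mm, about 0.06 kg, standing loose in the lower tray's well on the flat end of its handle, blade up. Origin: centre of that end; z along it to the blade. Handle round, 18 mm up to z = 60, then tapering to 13; flat blade from z = 113 to 165, 36 mm wide (y), 10 mm thick (x): grip across x. In a well the handle has 3 mm play all round.
- water_bottle: Clear plastic water bottle, bystander, loose, 65 mm across, 215 mm high: the tall one, to be carried round. Origin at the centre of its foot.
- jam: Jam jar, bystander, loose, 66 mm across, 100 mm high. Origin at the centre of its foot.
- shaker: Salt shaker, bystander, loose, 44 mm across, 90 mm high. Origin at the centre of its foot.

How it is judged:
On the way, in this order (a step that is already met when the one before it is completed fails the run):
1. the spatula has been pulled up clear of the lower tray's well (z of spatula in the frame of tray_well above 0.06 m), for 0.1 s.
2. the handled tray is stacked on the lower tray, its four lugs fully home in the sockets (distance between caddy and tray_seat below 0.004 m and angle between the x axis of caddy and the x axis of tray, either way round below 0.03 rad and angle between caddy's own z axis and vertical below 0.03 rad), for 0.2 s.
At the end, for the whole second after the job is handed in: Handled tray home on the lower one: origin within 4 mm of tray_seat, aligned and level within 0.03 rad. Spatula in its well: foot within 8 mm of the centre, on the floor (-4 to +8 mm), leaning under 0.25 rad. Lower tray upright and within 30 mm of its start; all at rest (all of step 2 and horizontal distance between spatula and caddy_well below 0.008 m and z of spatula in the frame of caddy_well between -0.004 and 0.008 m and angle between spatula's own z axis and vertical below 0.25 rad and angle between tray's own z axis and vertical below 0.2 rad and linear speed of caddy below 0.02 m/s and linear speed of spatula below 0.03 m/s and distance of tray from where it was at the start of the episode below 0.03 m); the robot touches nothing.
It fails at once if the lower tray is shoved more than 30 mm from its place (distance of tray from where it was at the start of the episode above 0.03 m).
It fails at once if the handled tray is dropped onto the lower one (over 0.35 m/s within 20 mm of its seat) or rammed (over 60 N) ((distance between caddy and tray_seat below 0.02 m and linear speed of caddy above 0.35 m/s) or contact force between caddy and tray above 60 N).
It fails at once if the water bottle is moved more than 30 mm or tipped (distance of water_bottle from where it was at the start of the episode above 0.03 m or angle between water_bottle's own z axis and vertical above 0.3 rad).
It fails at once if the jam jar is moved more than 30 mm or tipped (distance of jam from where it was at the start of the episode above 0.03 m or angle between jam's own z axis and vertical above 0.3 rad).
It fails at once if the salt shaker is moved more than 30 mm or tipped (distance of shaker from where it was at the start of the episode above 0.03 m or angle between shaker's own z axis and vertical above 0.3 rad).
It also fails if it takes over 58 s, if anything falls off the work surface, if the arm or the gripper's body presses on something with over 40 N, if the wrist force passes 120 N, or if a joint passes its speed limit or range.

## Working session

There is one attempt and no reset: what is moved stays moved. The work goes in short steps, Python scripts to look and compute and a shell command to move; the robot and the scene stay as the last step left them, time stands still between calls to the robot, and variables do not carry over. Pictures are saved under pics/ and viewed, at most 10 in all, crops included, and the job is handed in when it is done.

```bash
ls; mkdir -p pics; cat > h.py <<'E'
import numpy as np, cv2
from plant import ctrl
def cam(n):
    c=ctrl.camera(n); np.savez('pics/%s_cal.npz'%n,**{k:v for k,v in c.items()}); return c
def K(c):
    f=200/np.tan(np.radians(c['fovy'])/2); return f
E
python3 - <<'E'
from h import *
s=ctrl.get_state(); print({k:np.round(v,3) for k,v in s.items()})
for n in('side','top'):
    c=cam(n); cv2.imwrite('pics/%s0.png'%n,c['pixels'][...,::-1]); print(n,{k:v for k,v in c.items() if k!='pixels'})
E
```

```text
pics
plant.py
shift.py
{'t': np.float64(0.0), 'joints': array([-0.897,  0.041,  0.084, -0.   , -1.615, -0.334]), 'qd': array([ 0.001, -0.   , -0.   , -0.001,  0.001, -0.   ]), 'joint_torque': array([-0.0000e+00, -3.6818e+01,  3.4741e+01,  6.9320e+00, -5.0000e-03,
        0.0000e+00]), 'tool_pos': array([ 0.2  , -0.565,  0.23 ]), 'tool_rot': array([ 3.14 , -0.   , -2.802]), 'wrist_force': array([ 0.796,  0.058, -0.174]), 'torque': array([-0.061,  0.036,  0.043]), 'grip_force': np.float64(0.0), 'grip_width': np.float64(1.002)}
side {'fovy': 47.184496241973164, 'cx': 315.1364480032557, 'cy': 192.2784040346808, 'k1': 0.021016126302670968, 'rvec': array([ 0.52243879, -2.47817556,  1.50796924]), 'tvec': array([0.5553668 , 0.08834832, 1.41948626])}
top {'fovy': 50.36922288030389, 'cx': 327.93937558759933, 'cy': 194.4258855796444, 'k1': 0.03947132751257547, 'rvec': array([ 2.12799226, -2.18253947,  0.15658527]), 'tvec': array([0.23816355, 0.48925489, 1.12132375])}
```
View pics/side0.png

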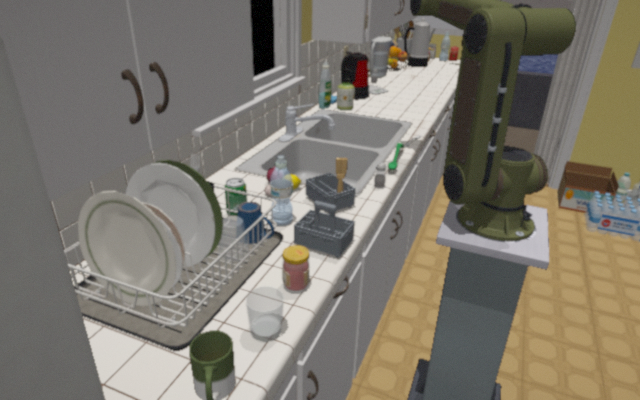

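View pics/top0.png

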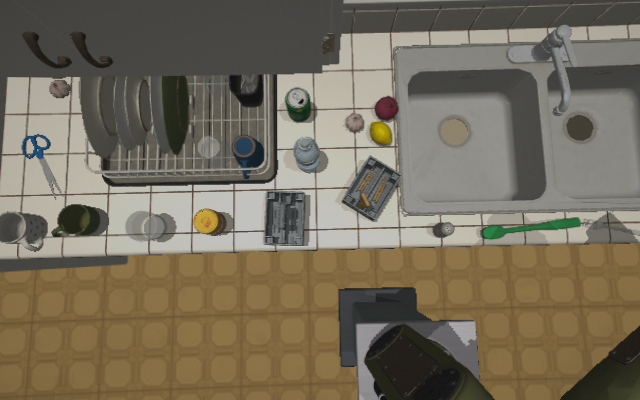

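The caddy with its handle is at top (286,217) and side (325,230). The lower tray with the spatula is at top (372,188) and side (330,185). The bottle is at top (307,155), the jam at (209,221) and the shaker at (443,229). I'll enlarge these.

```bash
python3 - <<'E'
import cv2
a=cv2.imread('pics/top0.png')[145:250,255:410]; cv2.imwrite('pics/topc.png',cv2.resize(a,None,fx=5,fy=5,interpolation=cv2.INTER_CUBIC))
a=cv2.imread('pics/side0.png')[150:258,260:370]; cv2.imwrite('pics/sidec.png',cv2.resize(a,None,fx=5.5,fy=5.5,interpolation=cv2.INTER_CUBIC))
E
```

View pics/topc.png

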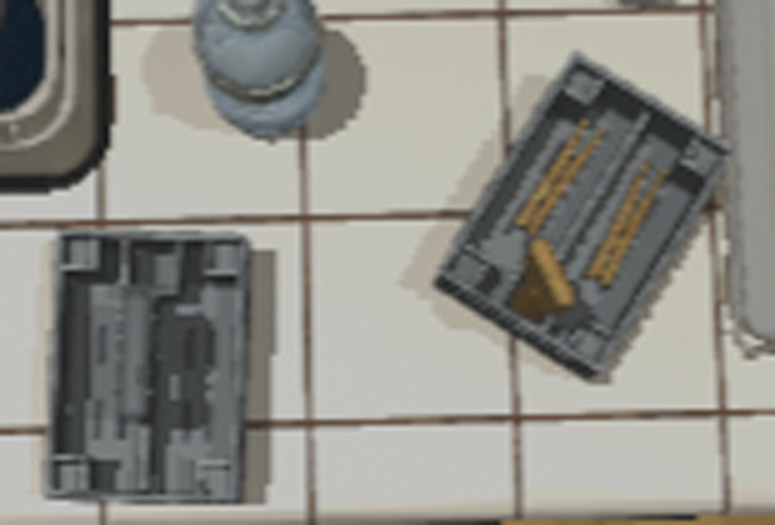

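View pics/sidec.png

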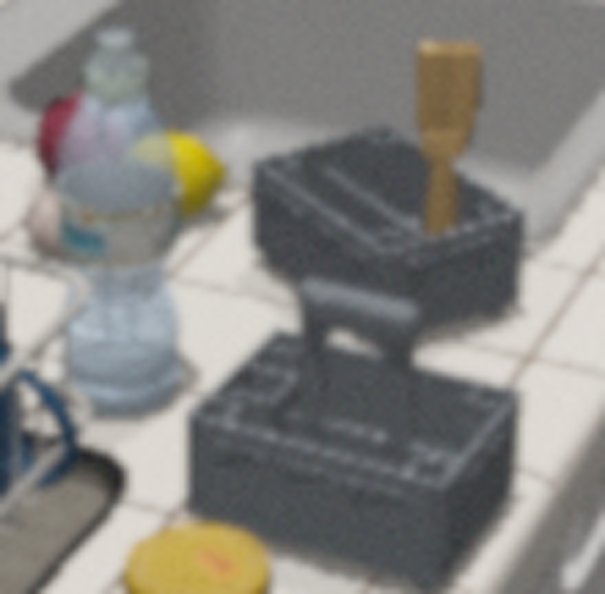

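The crops show clear rim corners on both trays. The caddy's well square sits at the upper end (top crop 170,265). The spatula blade top runs from (540,243) to (568,303) in the top crop and (420,42) to (480,45) in the side crop. Next I fit the poses.

```bash
cat > h.py <<'E'
import numpy as np, cv2
from scipy.optimize import least_squares
from plant import ctrl
CAL={}
def load(n):
    if n not in CAL: CAL[n]=dict(np.load('pics/%s_cal.npz'%n))
    return CAL[n]
def proj(n,P):
    c=load(n); P=np.atleast_2d(P).astype(float); f=200/np.tan(np.radians(float(c['fovy']))/2)
    Km=np.array([[f,0,c['cx']],[0,f,c['cy']],[0,0,1.]])
    return cv2.projectPoints(P,c['rvec'],c['tvec'],Km,np.array([float(c['k1']),0,0,0]))[0][:,0]
def T(u): return (np.array(u,float)+.5)/5-.5+[255,145]
def S(u): return (np.array(u,float)+.5)/5.5-.5+[260,150]
def fit(P,t,s,x0):
    """P model pts; t, s: dict idx->pixel"""
    P=np.array(P)
    def W(x):
        c,si=np.cos(x[3]),np.sin(x[3]); return P@np.array([[c,si,0],[-si,c,0],[0,0,1]])+x[:3]
    def r(x):
        w=W(x); return np.r_[(proj('top',w[list(t)])-np.array(list(t.values()))).ravel(),(proj('side',w[list(s)])-np.array(list(s.values()))).ravel()]
    q=least_squares(r,x0); return q.x,np.round(r(q.x).reshape(-1,2),1)
def tri(t,s):
    r=lambda x:np.r_[(proj('top',x)-t).ravel(),(proj('side',x)-s).ravel()]
    q=least_squares(r,[.5,0,.1]); return q.x,np.round(q.fun,1)
E
python3 - <<'E'
from h import *
np.set_printoptions(precision=4,suppress=True)
for p in [(.5,0,0),(.5,.2,0),(.7,0,0),(.5,0,.2)]: print(p,proj('top',p)[0],proj('side',p)[0])
C=lambda a,b,z:[(a,b,z),(a,-b,z),(-a,-b,z),(-a,b,z)]
P=C(.07,.05,.072)
# top-image 'up' end = +x world presumably ; order (+x,+y)=up-left,(+x,-y)=up-right,(-x,-y)=down-right,(-x,+y)=down-left
x,r=fit(P,{i:T(u) for i,u in enumerate([(62,233),(247,238),(242,500),(47,497)])},{i:S(u) for i,u in enumerate([(193,410),(280,335),(518,398),(440,487)])},[.5,.1,0,0]); print('caddy',x,r.ravel())
x,r=fit(P,{i:T(u) for i,u in enumerate([(575,53),(728,150),(600,380),(437,285)])},{i:S(u) for i,u in enumerate([(257,165),(380,128),(520,213),(377,255)])},[.5,0,0,-.5]); print('tray',x,r.ravel())
print(tri(T((540,243)),S((480,45))),tri(T((568,303)),S((420,42))))
print(tri(T((540,243)),S((420,42))),tri(T((568,303)),S((480,45))))
E
```

```text
(0.5, 0, 0) [408.635  192.2808] [342.744  189.4116]
(0.5, 0.2, 0) [337.0162 194.04  ] [320.6234 215.9957]
(0.7, 0, 0) [405.1079 122.8688] [290.8573 178.6727]
(0.5, 0, 0.2) [425.4955 180.1994] [345.5342 135.0115]
caddy [ 0.432   0.3405 -0.0033 -0.0584] [-0.2 -0.8  0.9 -0.5 -0.3  0.8 -0.1  0.1 -1.4  1.3 -0.5 -1.1  1.2 -0.7
  0.9  0.7]
tray [ 0.5065  0.1112 -0.0021 -0.5718] [-1.   0.   1.  -0.1 -0.2 -0.9 -0.5 -1.7 -1.4 -0.1  1.2 -0.3  1.6  0.3
  1.8  0.6]
(array([0.4639, 0.1424, 0.1843]), array([ 1.6,  4.8, -6.4, -0.9])) (array([0.4591, 0.1365, 0.1785]), array([-1.6, -5. ,  6.6,  0.9]))
(array([0.4762, 0.1457, 0.1819]), array([-0.1, -0.2,  0.3,  0. ])) (array([0.4468, 0.1333, 0.1809]), array([ 0. ,  0. , -0.1, -0. ]))
```

```bash
cat >> h.py <<'E'
np.set_printoptions(precision=4,suppress=True)
def go(x,y,z,psi):
    s=ctrl.get_state(); p=np.array(s['tool_pos']); r=s['tool_rot']
    R=cv2.Rodrigues(np.array([0,0,r[2]]))[0]@cv2.Rodrigues(np.array([0,r[1],0]))[0]@cv2.Rodrigues(np.array([r[0],0,0.]))[0]
    d=R.T@(np.array([x,y,z])-p); n=int(np.ceil(np.linalg.norm(d)/.06))
    print('t',s['t'],'pos',p,'rot',r,'\ntotal',d,'rows',n,'each',d/max(n,1),'turn',(r[2]-psi+np.pi)%(2*np.pi)-np.pi,'Fz',s['wrist_force'],'w',s['grip_width'])
E
python3 - <<'E'
from h import *
C=lambda a,b,z:[(a,b,z),(a,-b,z),(-a,-b,z),(-a,b,z)]
P=C(.07,.05,.072)+C(.0585,.0385,.072)
for nm,ts,ss,x0 in [('caddy',[(62,233),(247,238),(242,500),(47,497),(80,252),(225,255),(213,478),(70,472)],[(193,410),(280,335),(518,398),(440,487)],[.5,.1,0,0]),
 ('tray',[(575,53),(728,150),(600,380),(437,285),(583,84),(698,153),(590,352),(468,268)],[(257,165),(380,128),(520,213),(377,255)],[.5,0,0,-.5])]:
    x,r=fit(P,{i:T(u) for i,u in enumerate(ts)},{i:S(u) for i,u in enumerate(ss)},x0); print(nm,x,np.abs(r).mean())
print('bar',[ (proj('top',p)[0]-[255,145])*5 for p in [(.432,.3405,.133),(.486,.3374,.068)]],[ (proj('side',p)[0]-[260,150])*5.5 for p in [(.432,.3405,.133),(.486,.3374,.068),(.4+.0,.3405,.133),(.464,.3405,.133)]])
go(.4615,.140,.23,-2.74)
E
```

```text
caddy [ 0.4322  0.3411 -0.003  -0.0588] 0.6416666666666667
tray [ 0.5063  0.111  -0.0022 -0.572 ] 0.7708333333333334
bar [array([135.7466, 352.5126]), array([152.8055, 260.3902])] [array([357.8177, 290.5654]), array([257.9935, 378.3083]), array([419.222 , 304.1207]), array([297.5028, 277.2517])]
t 0.1 pos [ 0.2    -0.5654  0.2304] rot [ 3.14   -0.0001 -2.8018] 
total [-0.4817  0.5779  0.0012] rows 13 each [-0.0371  0.0445  0.0001] turn -0.06180844877982228 Fz [0.2719 0.3724 0.4706] w 0.9986859872209685
```

```bash
python3 shift.py '-0.037 0.0445 0 -0.06 1;-0.037 0.0445 0 0 1;-0.037 0.0445 0 0 1;-0.037 0.0445 0 0 1;-0.037 0.0445 0 0 1;-0.037 0.0445 0 0 1;-0.037 0.0445 0 0 1;-0.037 0.0445 0 0 1;-0.037 0.0445 0 0 1;-0.037 0.0445 0 0 1;-0.037 0.0445 0 0 1;0 0 0 0 1'; python3 -c "
from h import *
go(.4615,.140,.225,-2.74)"
```

```text
t: 1.6
tool_pos: [0.3876, 0.0455, 0.2301]
tool_rot: [3.141, -0.003, -2.736]
wrist_force: [0.0, -1.7, -0.1]
grip_width: 0.998
grip_force: 0.0
t 1.6 pos [0.3876 0.0455 0.2301] rot [ 3.1412 -0.0026 -2.7365] 
total [-0.1052  0.0577  0.0048] rows 3 each [-0.0351  0.0192  0.0016] turn 0.003516200038712558 Fz [ 0.0103 -1.7398 -0.0736] w 0.9977482336281444
```

```bash
python3 shift.py '-0.035 0.0192 0 0 1;-0.035 0.0192 0 0 1;-0.035 0.0192 0 0 1;0 0 0 0 1;0 0 0 0 1'; python3 -c "
from h import *
go(.4615,.140,.137,-2.74)
c=ctrl.camera('side')['pixels']; t=ctrl.camera('top')['pixels']
a=cv2.resize(c[110:220,270:390],None,fx=3.3,fy=3.3,interpolation=2);b=cv2.resize(t[120:230,310:430],None,fx=3.3,fy=3.3,interpolation=2)
cv2.imwrite('pics/pre.png',np.hstack([a,b])[...,::-1])"
```

```text
t: 2.22
tool_pos: [0.4618, 0.1357, 0.2311]
tool_rot: [-3.141, -0.001, -2.742]
wrist_force: [0.3, 0.7, 0.7]
grip_width: 1.0
grip_force: 0.0
t 2.225 pos [0.4618 0.1357 0.2311] rot [-3.1413 -0.0007 -2.7424] 
total [-0.0014  0.0041  0.0941] rows 2 each [-0.0007  0.002   0.0471] turn -0.002396646046796569 Fz [0.2798 0.6684 0.701 ] w 1.0001715634113728
```

View pics/pre.png

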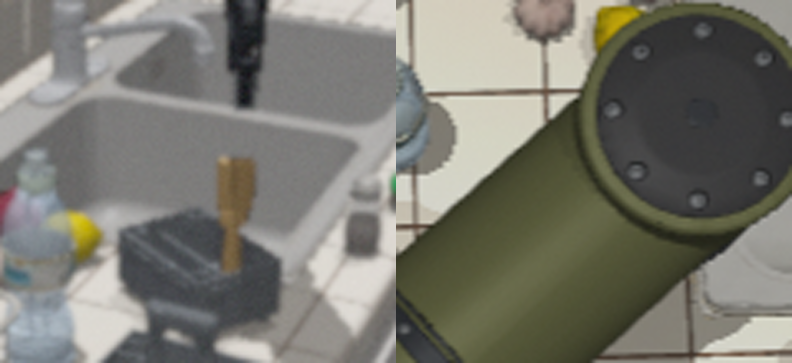

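The gripper, seen edge-on at (243,100) in the left half, stands directly over the spatula top at (237,158). I'll descend and grip.

```bash
python3 shift.py '-0.001 0.004 0.04 0 1;0 0 0.04 0 1;0 0 0.014 0 1;0 0 0 0 0.6;0 0 0 0 0;0 0 0 0 0;0 0 0 0 0;0 0 0 0 0;0 0 0 0 0'; python3 -c "
from h import *
go(.4615,.140,.137,-2.74)"
```

```text
t: 3.45
tool_pos: [0.4617, 0.1406, 0.138]
tool_rot: [-3.142, 0.001, -2.742]
wrist_force: [-0.5, -0.1, 3.6]
grip_width: 0.11
grip_force: 59.8
t 3.45 pos [0.4617 0.1406 0.138 ] rot [-3.1415  0.0011 -2.7418] 
total [ 0.0004 -0.0005  0.001 ] rows 1 each [ 0.0004 -0.0005  0.001 ] turn -0.0017584232265885902 Fz [-0.4726 -0.1001  3.5857] w 0.1098032235807607
```

```bash
python3 shift.py '0 0 -0.02 0 0;0 0 -0.035 0 0;0 0 -0.035 0 0;0 0 -0.035 0 0;0 0 -0.025 0 0;0 0 0 0 0;0 0 0 0 0'; python3 -c "
from h import *
c=ctrl.camera('side')['pixels'];t=ctrl.camera('top')['pixels']
cv2.imwrite('pics/sideL.png',c[...,::-1])
a=cv2.resize(c[60:230,270:390],None,fx=3.3,fy=3.3,interpolation=2)
cv2.imwrite('pics/lift.png',a[...,::-1])
cx,cy=.4322,.3411;ps=-.0588
w=np.array([cx+.054*np.cos(ps),cy+.054*np.sin(ps)]);print(w)
go(w[0],w[1],.287,-1.63)
"
```

```text
t: 4.32
tool_pos: [0.461, 0.1406, 0.2868]
tool_rot: [3.141, -0.001, -2.742]
wrist_force: [-0.1, -0.3, -0.9]
grip_width: 0.11
grip_force: 59.3
[0.4861 0.3379]
t 4.425 pos [0.461  0.1405 0.2862] rot [-3.1415 -0.0019 -2.7416] 
total [-0.1     0.1721 -0.001 ] rows 4 each [-0.025   0.043  -0.0002] turn -1.1116371958647173 Fz [ 0.3384  0.2503 -0.5476] w 0.1075450643810733
```

View pics/lift.png

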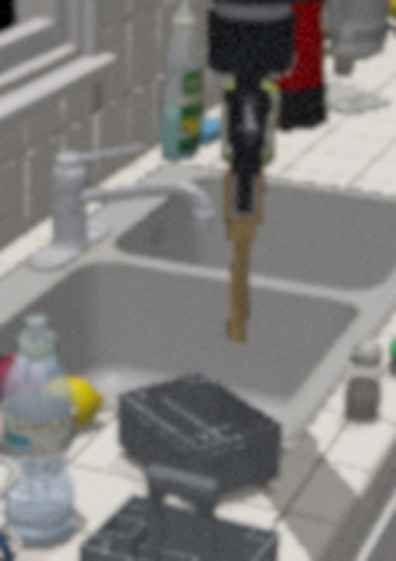

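The spatula is pulled clear and hangs nearly vertical, foot at crop (236,340). I'll carry it over the caddy's well.

```bash
python3 shift.py '-0.025 0.043 0 0 0;-0.025 0.043 0 0 0;-0.025 0.043 0 0 0;-0.025 0.043 0 0 0;0 0 0 -0.185 0;0 0 0 -0.185 0;0 0 0 -0.185 0;0 0 0 -0.185 0;0 0 0 -0.185 0;0 0 0 -0.185 0;0 0 0 0 0;0 0 0 0 0'; python3 -c "
from h import *
go(.4861,.3379,.287,-1.63)
c=ctrl.camera('side')['pixels'];t=ctrl.camera('top')['pixels']
print(((proj('side',[(.461,.1405,.164),(.461,.1405,.287)])-[270,60])*3.3).round(1))
print((proj('side',[(.4861,.3379,.164),(.4861,.3379,.287),(.4861,.3379,.068)])-[250,90])*3.6)
print((proj('top',[(.4861,.3379,.164),(.4861,.3379,.287),(.4861,.3379,.068)])-[240,130])*3.6)
a=cv2.resize(c[90:250,250:360],None,fx=3.6,fy=3.6,interpolation=2);b=cv2.resize(t[130:290,240:350],None,fx=3.6,fy=3.6,interpolation=2)
cv2.imwrite('pics/over.png',np.hstack([a,b])[...,::-1])
"
```

```text
t: 5.92
tool_pos: [0.4864, 0.3378, 0.2868]
tool_rot: [3.141, -0.001, -1.635]
wrist_force: [0.6, -0.2, -0.4]
grip_width: 0.108
grip_force: 59.2
t 5.925 pos [0.4864 0.3378 0.2868] rot [ 3.141  -0.0006 -1.6354] 
total [-0.0001  0.0003 -0.0002] rows 1 each [-0.0001  0.0003 -0.0002] turn -0.005367078027013861 Fz [ 0.6418 -0.1953 -0.4042] w 0.10782543307193791
[[235.4 339.8]
 [241.6 211.6]]
[[205.6625 353.5901]
 [207.2894 200.0643]
 [204.4871 463.8931]]
[[150.1356 222.7337]
 [129.138  193.0989]
 [163.3309 241.3618]]
```

View pics/over.png

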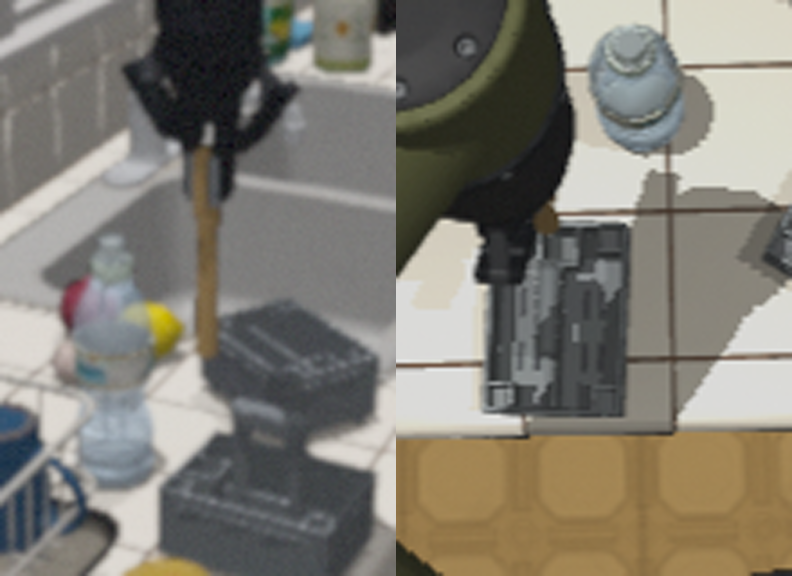

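The foot is seen at side (207,353) and top (150,222), both within 0.5 px of prediction. I'll lower it to the well mouth and then probe gently.

```bash
python3 shift.py '0 0 0.03 0 0;0 0 0.03 0 0;0 0 0.02 0 0;0 0 0.01 0 0;0 0 0.004 0 0;0 0 0.004 0 0;0 0 0.004 0 0;0 0 0.002 0 0;0 0 0 0 0'
```

```text
t: 7.15
tool_pos: [0.4865, 0.3379, 0.1833]
tool_rot: [3.142, 0.0, -1.632]
wrist_force: [1.0, -0.3, -0.3]
grip_width: 0.106
grip_force: 59.3
```

```bash
python3 shift.py '0 0 0.008 0 0;0 0 0.008 0 0;0 0 0.008 0 0;0 0 0.008 0 0;0 0 0.006 0 0;0 0 0.004 0 0;0 0 0 0 0'; python3 -c "
from h import *
c=ctrl.camera('side')['pixels'];
print((proj('side',[(.4865,.3379,.068),(.4865,.3379,.14)])-[250,90])*3.6)
print((proj('top',[(.4865,.3379,.068),(.4865,.3379,.14)])-[240,130])*3.6)
"
```

```text
t: 8.02
tool_pos: [0.4864, 0.3378, 0.141]
tool_rot: [3.141, -0.0, -1.632]
wrist_force: [0.8, 0.6, -1.2]
grip_width: 0.113
grip_force: 59.3
[[204.016  463.7815]
 [204.8775 381.7967]]
[[163.3242 240.8176]
 [153.6535 227.1283]]
```

```bash
python3 shift.py '0 0 0.002 0 0;0 0 0 0 0.2;0 0 0 0 0.25;0 0 0 0 0.3;0 0 0 0 0.3;0 0 0 0 0.3;0 0 -0.02 0 0.3;0 0 -0.03 0 0.3;0 0 -0.04 0 0.3;0 0 -0.04 0 0.3;0 0 0 0 1;0 0 0 0 1'; python3 -c "
from h import *
go(.4322,.3411,.27,-.0588)
"
```

```text
t: 9.57
tool_pos: [0.4864, 0.338, 0.27]
tool_rot: [-3.141, 0.001, -1.632]
wrist_force: [0.3, -0.7, -0.6]
grip_width: 0.718
grip_force: 0.0
t 9.575 pos [0.4864 0.338  0.27  ] rot [-3.1414  0.0009 -1.6318] 
total [ 0.0002  0.0543 -0.0001] rows 1 each [ 0.0002  0.0543 -0.0001] turn -1.5729576308030186 Fz [ 0.2534 -0.7271 -0.6155] w 0.7177825017236149
```

```bash
python3 shift.py '0 0.0543 0 0 1;0 0 0 -0.175 1;0 0 0 -0.175 1;0 0 0 -0.175 1;0 0 0 -0.175 1;0 0 0 -0.175 1;0 0 0 -0.175 1;0 0 0 -0.175 1;0 0 0 -0.175 1;0 0 0 -0.173 1;0 0 0 0 1;0 0 0 0 1'; python3 -c "
from h import *
go(.4322,.3411,.27,-.0588)
c=ctrl.camera('side')['pixels'];t=ctrl.camera('top')['pixels']
O=np.array([265,130]);k=5
q=lambda a,b,z:(.4322+a*np.cos(-.0588)-b*np.sin(-.0588),.3411+a*np.sin(-.0588)+b*np.cos(-.0588),z)
print(((proj('side',[q(.054,0,.068),q(.054,0,.181),q(0,0,.133),q(.032,0,.133),q(-.032,0,.133),q(.07,.05,.072),q(.07,-.05,.072),q(-.07,-.05,.072),q(-.07,.05,.072)])-O)*k).round())
a=cv2.resize(c[130:250,265:360],None,fx=k,fy=k,interpolation=2);b=cv2.resize(t[150:270,255:315],None,fx=k,fy=k,interpolation=2)
cv2.imwrite('pics/rel.png',np.hstack([a,b])[...,::-1])
"
```

```text
t: 11.08
tool_pos: [0.4322, 0.3411, 0.2689]
tool_rot: [3.141, 0.0, -0.062]
wrist_force: [0.7, -1.3, -0.0]
grip_width: 1.003
grip_force: 0.0
t 11.075 pos [0.4322 0.3411 0.2689] rot [ 3.141   0.0005 -0.0622] 
total [ 0.     -0.     -0.0011] rows 1 each [ 0.     -0.     -0.0011] turn -0.0033720551544487165 Fz [ 0.653  -1.2511 -0.034 ] w 1.0031315981407865
[[209. 444.]
 [211. 263.]
 [300. 365.]
 [246. 351.]
 [354. 378.]
 [140. 473.]
 [224. 392.]
 [450. 452.]
 [377. 540.]]
```

View pics/rel.png

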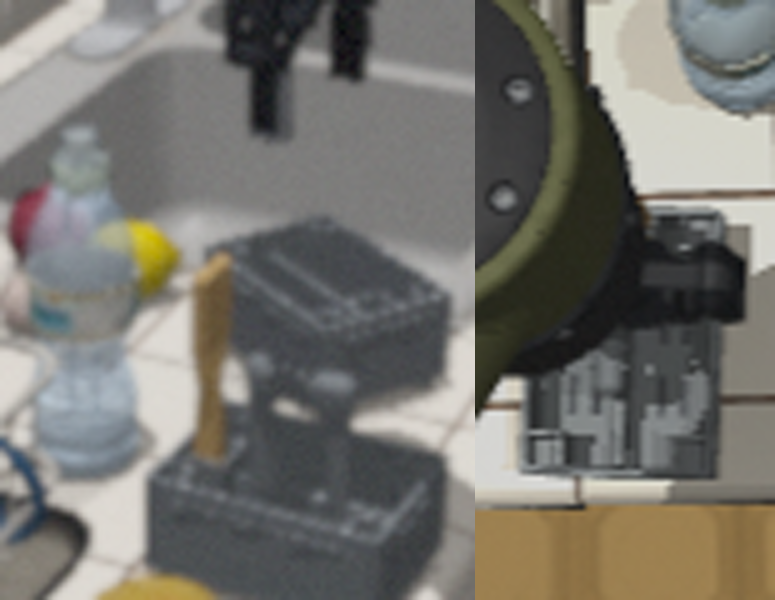

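The spatula stands in the caddy well, blade edge-on, with its top at (218,258) against (211,263) predicted. The handle bar centre is at (302,366), within 2 px of prediction. I'll descend and grip the bar.

```bash
python3 shift.py '0 0 0.05 0 1;0 0 0.05 0 1;0 0 0.04 0 1;0 0 0.022 0 1;0 0 0 0 0.6;0 0 0 0 0.3;0 0 0 0 0.1;0 0 0 0 0.1;0 0 0 0 0;0 0 0 0 0;0 0 0 0 0'; python3 -c "
from h import *
go(.4322,.3411,.107,-.0588)"
```

```text
t: 12.55
tool_pos: [0.4327, 0.3417, 0.1085]
tool_rot: [-3.14, -0.001, -0.059]
wrist_force: [-1.3, -0.6, 6.2]
grip_width: 0.176
grip_force: 61.1
t 12.55 pos [0.4327 0.3417 0.1085] rot [-3.1401 -0.0013 -0.0587] 
total [-0.0005  0.0006  0.0015] rows 1 each [-0.0005  0.0006  0.0015] turn 0.00014752358897496265 Fz [-1.3218 -0.6097  6.2274] w 0.1756117718289557
```

```bash
python3 shift.py '0 0 -0.01 0 0;0 0 -0.015 0 0;0 0 -0.025 0 0;0 0 -0.025 0 0;0 0 -0.025 0 0;0 0 -0.015 0 0;0 0 0 0 0;0 0 0 0 0'; python3 -c "
from h import *
go(.5065,.111,.222,-.572)"
```

```text
t: 13.55
tool_pos: [0.4318, 0.341, 0.2209]
tool_rot: [3.14, 0.002, -0.059]
wrist_force: [-0.1, 1.0, -4.4]
grip_width: 0.17
grip_force: 60.1
t 13.55 pos [0.4318 0.341  0.2209] rot [ 3.1403  0.0017 -0.0588] 
total [ 0.088   0.2252 -0.0009] rows 5 each [ 0.0176  0.045  -0.0002] turn 0.5132078752174296 Fz [-0.1238  0.9692 -4.4381] w 0.16996856940852245
```

```bash
python3 shift.py '0.011 0.028 0 0 0;0.011 0.028 0 0 0;0.011 0.028 0 0 0;0.011 0.028 0 0 0;0.011 0.028 0 0 0;0.011 0.028 0 0 0;0.011 0.028 0 0 0;0.011 0.0292 0 0 0;0 0 0 0.1 0;0 0 0 0.157 0;0 0 0 0.157 0;0 0 0 0.1 0'; python3 shift.py '0 0 0 0 0;0 0 0 0 0'; python3 -c "
from h import *
go(.5065,.111,.192,-.572)
c=ctrl.camera('side')['pixels'];t=ctrl.camera('top')['pixels']
cv2.imwrite('pics/ovs.png',c[...,::-1]);cv2.imwrite('pics/ovt.png',t[...,::-1])
O=np.array([285,100]);k=5.5
p=ctrl.get_state()['tool_pos']; ps=ctrl.get_state()['tool_rot'][2]; z0=p[2]-.1085
q=lambda a,b,z:(p[0]+a*np.cos(ps)-b*np.sin(ps),p[1]+a*np.sin(ps)+b*np.cos(ps),z)
print(((proj('side',[q(a,b,z0+h) for h in (.012,.072) for a,b in [(.07,.05),(.07,-.05),(-.07,-.05),(-.07,.05)]])-O)*k).round())
p=(.5063,.111);ps=-.572
print('tray',((proj('side',[q(a,b,h) for h in (.012,.072) for a,b in [(.07,.05),(.07,-.05),(-.07,-.05),(-.07,.05)]])-O)*k).round())
cv2.imwrite('pics/ov.png',cv2.resize(c[100:205,285:375],None,fx=k,fy=k,interpolation=2)[...,::-1])
"
```

```text
t: 15.05
tool_pos: [0.5064, 0.111, 0.2208]
tool_rot: [3.14, 0.001, -0.577]
wrist_force: [-0.4, -0.6, -3.6]
grip_width: 0.175
grip_force: 60.0
t: 15.3
tool_pos: [0.5067, 0.1111, 0.2216]
tool_rot: [3.141, 0.001, -0.571]
wrist_force: [0.1, -0.4, -3.4]
grip_width: 0.173
grip_force: 59.9
t 15.3 pos [0.5067 0.1111 0.2216] rot [ 3.1407  0.0006 -0.5708] 
total [-0.0001  0.0002  0.0296] rows 1 each [-0.0001  0.0002  0.0296] turn 0.00116267145730653 Fz [ 0.1305 -0.4066 -3.3913] w 0.17347851929998256
[[110. 351.]
 [249. 316.]
 [394. 400.]
 [250. 441.]
 [111. 256.]
 [252. 222.]
 [401. 301.]
 [254. 340.]]
tray [[109. 523.]
 [244. 483.]
 [384. 576.]
 [244. 622.]
 [110. 434.]
 [247. 396.]
 [390. 484.]
 [248. 528.]]
```

View pics/ov.png

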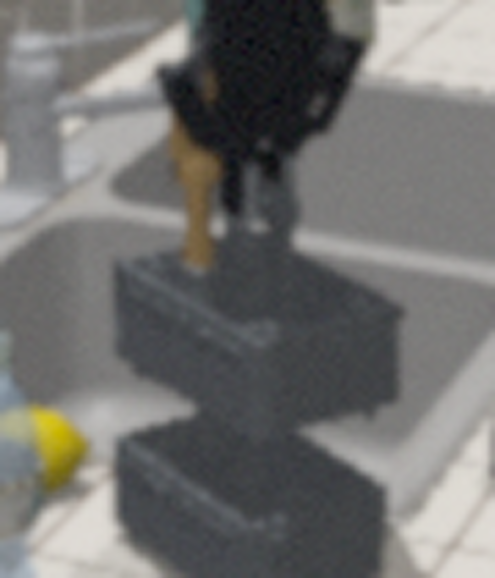

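Both trays line up to within about 1 px: caddy rim corners at (117,258) and (402,308), tray rim corners at (119,437) and (385,487). I'll lower in gentle steps.

```bash
python3 shift.py '0 0 0.01 0 0;0 0 0.015 0 0;0 0 0.01 0 0;0 0 0.004 0 0;0 0 0 0 0;0 0 0 0 0'; python3 shift.py '0 0 0.001 0 0;0 0 0.001 0 0;0 0 0.001 0 0;0 0 0 0 0'
```

```text
t: 16.15
tool_pos: [0.5071, 0.1113, 0.1839]
tool_rot: [-3.141, -0.001, -0.573]
wrist_force: [-1.0, 0.5, -3.6]
grip_width: 0.176
grip_force: 59.9
t: 16.65
tool_pos: [0.5069, 0.1112, 0.1802]
tool_rot: [3.142, 0.0, -0.573]
wrist_force: [0.4, -0.0, -3.5]
grip_width: 0.174
grip_force: 59.9
```

```bash
python3 shift.py '0 0 0.001 0 0;0 0 0.001 0 0;0 0 0 0 0'
```

```text
t: 17.02
tool_pos: [0.5069, 0.1112, 0.1782]
tool_rot: [3.141, 0.0, -0.573]
wrist_force: [-0.6, 0.0, -3.2]
grip_width: 0.176
grip_force: 59.9
```

```bash
python3 shift.py '0 0 0.001 0 0;0 0 0.001 0 0;0 0 0 0 0'
```

```text
t: 17.4
tool_pos: [0.5071, 0.1111, 0.1763]
tool_rot: [-3.141, -0.0, -0.573]
wrist_force: [1.6, -0.3, -3.9]
grip_width: 0.171
grip_force: 60.0
```

```bash
python3 shift.py '0 0 0.001 0 0;0 0 0.001 0 0;0 0 0 0 0'
```

```text
t: 17.77
tool_pos: [0.507, 0.111, 0.1744]
tool_rot: [3.141, -0.0, -0.573]
wrist_force: [2.4, -2.1, -2.4]
grip_width: 0.167
grip_force: 60.2
```

A sideways force of about 3 N is pushing along +tool x, so I'll follow it by 1 mm.

```bash
python3 shift.py '0.001 0 0 0 0;0 0 0.001 0 0;0 0 0 0 0'
```

```text
t: 18.15
tool_pos: [0.5075, 0.1107, 0.1729]
tool_rot: [3.141, 0.001, -0.573]
wrist_force: [0.7, -2.1, -3.4]
grip_width: 0.174
grip_force: 60.0
```

```bash
python3 shift.py '0 0 0.001 0 0;0 0 0 0 0;0 0 0 0 0'; python3 -c "
from h import *
s=ctrl.get_state();print(s['wrist_force'],s['torque'])"
```

```text
t: 18.52
tool_pos: [0.5076, 0.1107, 0.1721]
tool_rot: [3.141, 0.0, -0.573]
wrist_force: [0.2, -1.0, -3.3]
grip_width: 0.173
grip_force: 60.0
[ 0.151 -1.029 -3.252] [-0.6528 -0.0932 -0.1093]
```

Force is back to free-hanging weight, so the lugs are in. About 3.6 mm remains.

```bash
python3 shift.py '0 0 0.001 0 0;0 0 0.001 0 0;0 0 0 0 0'
```

```text
t: 18.9
tool_pos: [0.5077, 0.1107, 0.1701]
tool_rot: [3.141, 0.0, -0.573]
wrist_force: [-1.0, -1.1, -3.5]
grip_width: 0.173
grip_force: 60.0
```

```bash
python3 shift.py '0 0 0.001 0 0;0 0 0 0 0'; python3 shift.py '0 0 0.0007 0 0;0 0 0 0 0'
```

```text
t: 19.15
tool_pos: [0.5077, 0.1107, 0.1692]
tool_rot: [3.142, 0.0, -0.573]
wrist_force: [-0.6, -2.1, -2.8]
grip_width: 0.173
grip_force: 60.1
t: 19.4
tool_pos: [0.5077, 0.1107, 0.1686]
tool_rot: [3.142, 0.0, -0.573]
wrist_force: [0.4, -1.1, -2.6]
grip_width: 0.172
grip_force: 60.2
```

```bash
python3 shift.py '0 0 0.0007 0 0;0 0 0 0 0'; python3 shift.py '0 0 0.0005 0 0;0 0 0 0 0'
```

```text
t: 19.65
tool_pos: [0.5079, 0.1107, 0.1685]
tool_rot: [-3.141, -0.0, -0.573]
wrist_force: [-1.7, -2.0, 1.1]
grip_width: 0.174
grip_force: 60.7
t: 19.9
tool_pos: [0.508, 0.1106, 0.1684]
tool_rot: [-3.141, -0.001, -0.573]
wrist_force: [-1.9, -1.9, 5.8]
grip_width: 0.174
grip_force: 61.2
```

It is seated: z stopped at 0.1684 against 0.1685 expected, and the force has reversed. I'll release and rise.

```bash
python3 shift.py '0 0 0 0 0.3;0 0 0 0 0.5;0 0 0 0 0.7;0 0 0 0 0.7;0 0 0 0 0.7;0 0 -0.015 0 0.7;0 0 -0.03 0 0.7;0 0 -0.04 0 0.7;0 0 -0.05 0 0.7;0 0 0 0 0.7'; python3 -c "
from h import *
go(.3,-.35,.3,-.573)"
```

```text
t: 21.15
tool_pos: [0.509, 0.1106, 0.3085]
tool_rot: [-3.134, -0.005, -0.573]
wrist_force: [0.1, 0.4, 0.1]
grip_width: 0.697
grip_force: 0.0
t 21.15 pos [0.509  0.1106 0.3085] rot [-3.1342 -0.0054 -0.5733] 
total [0.0742 0.5004 0.0052] rows 9 each [0.0082 0.0556 0.0006] turn -0.00028389840500953056 Fz [0.0564 0.4453 0.1075] w 0.6972978088474279
```

```bash
python3 shift.py '0.008 0.055 0 0 0.7;0.008 0.055 0 0 0.7;0.008 0.055 0 0 0.7;0.008 0.055 0 0 0.7;0.008 0.055 0 0 0.7;0.008 0.055 0 0 0.7;0 0 0 0 0.7;0 0 0 0 0.7'; python3 -c "
from h import *
c=ctrl.camera('side')['pixels'];t=ctrl.camera('top')['pixels']
a=cv2.resize(c[110:230,275:365],None,fx=4.2,fy=4.2,interpolation=2);b=cv2.resize(t[130:250,320:415],None,fx=4.2,fy=4.2,interpolation=2)
cv2.imwrite('pics/end.png',np.hstack([a,b])[...,::-1])
ps=-.572
q=lambda a,b,z:(.507+a*np.cos(ps)-b*np.sin(ps),.111+a*np.sin(ps)+b*np.cos(ps),z)
L=[q(a,b,h) for h in (.132,) for a,b in [(.07,.05),(.07,-.05),(-.07,-.05),(-.07,.05)]]+[q(.054,0,.241)]
print(((proj('side',L)-[275,110])*4.2).round(),((proj('top',L)-[320,130])*4.2+[378,0]).round())
"
```

```text
t: 22.15
tool_pos: [0.3691, -0.1927, 0.3026]
tool_rot: [-3.141, -0.0, -0.574]
wrist_force: [-0.1, 0.1, -0.4]
grip_width: 0.698
grip_force: 0.0
[[126. 218.]
 [232. 191.]
 [343. 255.]
 [233. 286.]
 [195.  77.]] [[593.  82.]
 [738. 167.]
 [619. 368.]
 [472. 280.]
 [681. 105.]]
```

View pics/end.png

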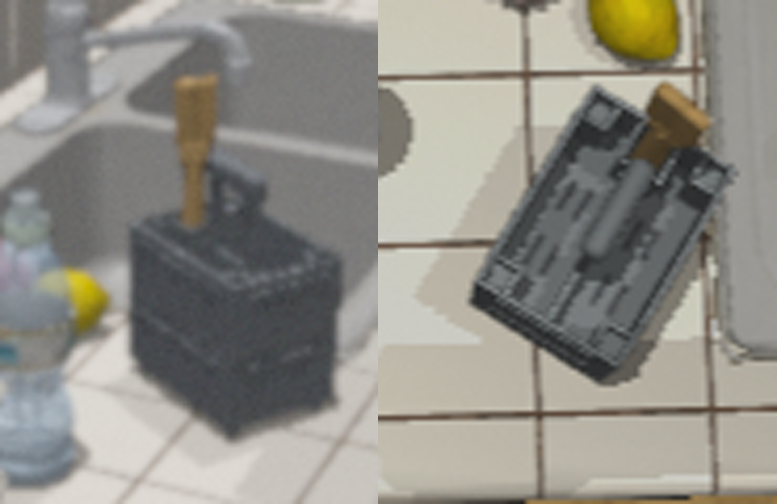

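The stack sits flush, with a thin level seam at left (133,310) to (335,350). Its rim corners are at left (133,222) and (340,260), near the predicted home pose. The spatula stands upright in the well with its top at right (680,102), predicted (681,105). The neighbours are undisturbed, so I'm handing in.

```bash
python3 -c "
from plant import ctrl
print(ctrl.job_done())"
```

```text
the job is handed in; nothing more can be done
None
```

The job is handed in at about 22 s of the 58 s, with no verdict shown: the handled tray sits flush on the lower tray, the spatula stands upright in its well, and I saw no sign that the bottle, jam jar or shaker had moved, though the last pictures covered only the stack and part of the bottle.

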